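Open the snap-lid tablet box

TASK

Open the white child-safe box of dishwasher tablets: press the springy tab on its left side inwards and, while it is pressed, lift the lid off its catch, then swing the lid right back until it stands open by itself, a little past upright. It is thin plastic, so go by feel and never push on any part of the box harder than 25 N, and do not disturb the mill, the mug and the tin round it.

Things in the scene. Friction and masses are not known exactly. Their poses are not given: they have to be found in the camera images.
- box: Plain white plastic box fixed to the worktop: 130 mm deep (x), 150 wide (y), 98 high with its flat lid, which overhangs the front by about 27 mm. Origin: centre of its underside; x points from the front (tab side, which faces the robot's left) to the back, z up. Lid, hinge, tab and catch together sit up to 12 mm farther forward or back in x (not measured, varies).
- tab_face (a point): Design place of the middle of the snap tab's front face: box x -106, y 0, z 58 mm. The real face lies within 12 mm of it along x: find it by touch. Upright, 32 mm wide, z 45 to 74. Pressed in (+x) at this height it flexes about its root (z 90): moves from about 4 N, frees the catch at about 10 N and 6 mm travel, hits a firm stop at 9 mm, 12 N (stiffer higher up); 13 to 15 N surely frees it
- tab_ledge (a point): Design place of the front edge of the thumb ledge (box x -114, y 0, z 74 mm, within 12 mm along x as the tab). Part of the tab, 4 mm thick, 32 wide, underside at z 74, and sticks out 8 mm over the top of the face; it dips some 7 mm as the tab is pressed. A fingertip sloping forward and down at about 45 degrees fits under it, can press the face low down and carry lid and tab up by the ledge.
- catch (a point): Middle between the two fixed catch noses (box x -90, y 0, z 72 mm, within 12 mm along x), 19 to 32 mm to either side; they hold down ears of the tab. Lifting with the tab not pressed in far enough only loads the catch. Keep the tab pressed until the lid has turned about 0.1 rad (front up 15 mm); then it is off the catch.
- lid_hinge (a point): Middle of the lid's hinge line, which runs along the box's y, by design at box x +72, z 94 mm (within 12 mm along x). The tab swings round it with the lid, about 180 mm in front of it.
- lid (a joint): Opening angle of the lid in rad: 0 shut, grows as the front edge goes up and back, 1.75 fully back at its stop (1.57 is upright). The hinge is a little stiff (0.2 N m), so the 140 g lid stays wherever it is left.
- mill: Small salt mill, 44 mm across, 90 mm tall, loose, standing beside the box, on the side away from the robot. Origin: centre of its underside.
- mug: Mug, 83 mm across without its handle, 89 mm tall, loose, standing behind the box (hinge side). Origin: centre of its underside.
- tin: Food tin, 75 mm across, 58 mm tall, loose, standing behind the box (hinge side). Origin: centre of its underside.
Things that resemble listed ones, but are neither listed nor needed, are in the scene too. Of the things that look like the box, the larger one is meant.

How it is judged:
By the outcome, as a careful person would: the job done as asked, in the order asked, and still so for the second after the job is handed in, with the robot touching nothing.
It also fails if it takes over 58 s, if anything falls off the work surface, if the arm or the gripper's body presses on something with over 40 N, if the wrist force passes 120 N, or if a joint passes its speed limit or range.

ROBOT

A 6-joint arm with a two-finger parallel gripper is mounted at the origin on a cart in front of the work surface, level with it; the furniture and walls round the work are solid. World frame = base frame: x ahead of the robot, y to its left, z up, the work surface at z = 0. Lengths are in m, angles in rad, forces in N, time in s.
With the tool pointing down it reaches from about 0.3 to 0.875 m from the base axis. Payload 6.4 kg.
Tool frame: the origin (TCP) lies between the finger pads; the fingertips stand 8 mm ahead of it and the grasp point (between the pads) lies 11 mm behind it (ctrl.finger_overhang is the distance from the TCP to the fingertips, in m); z points along the fingers, y is the line along which they close (so a half turn about z gives the same grasp; the last joint's range is limited). The gripper opens to 85 mm and grips with 20 to 120 N. Pads are 22 mm wide; open, the fingers measure 114 mm over their backs; the gripper's body (76 mm by 85 mm) begins 54 mm behind the grasp point. The pads swing forward as they close: fully open they stand 13 mm farther back than shut.
Start: joints at [-1.376, 0.181, 1.607, -0, 1.354, -0.206], TCP at [0.224, -0.529, 0.239] pointing down, gripper open.
Joint ranges: [-2.99, 2.99], [-0.89, 2.07], [0.3, 2.58], [-1.14, 4.28], [0, 2.63], [-3.12, 3.12]. Speed limits (rad/s): [2.57, 2.57, 3.01, 3.14, 3.14, 3.14].

INTERFACE

Orientations are given as a unit quaternion [w, x, y, z].
In Python, from bench import ctrl, camera gives the robot as it stands.
- The arm moves only by the shell command python3 -m pendant 'ROWS' [OPENING]. ROWS is JSON, a list of rows, each a list of 6 numbers: the shift along the world's x, y, z normalised to -1 to 1, where 1 is 200 mm, then the turn, a rotation vector about the world's x, y, z normalised to -1 to 1, where 1 is pi/2 rad. In form: [[dx, dy, dz, rx, ry, rz], ...]. A call has exactly 10 rows; each row shifts and turns the commanded pose from where the row before left it; what a row does not reach is not made up. A row lasts 1/8 s, in which the tool goes at most 62.5 mm and 10.7 degrees, less where a joint would pass 70% of its speed; a pose out of reach is approached as far as the arm can. A call with a number of a shift or a turn outside -1 to 1 is refused whole. A call with a gripper value outside its range is refused whole. OPENING is the opening, from -1 (shut) to 1 (fully open), set as the call begins (- or left out, the last holds). The fingers move at their own pace and stop on an object; the grip force is fixed at half the most. Time passes only in rows, so rows that do not move let the fingers close, or fill a call up. It gives the time, the measured TCP pose, the force, the opening and the grip force at its end, in the units of the state.
- ctrl.get_obs(): the state, without advancing time (a new reading comes with each control period).
- camera(name): name is "scene" or "top" or "wrist"; returns a dict with "color" (420x560x3 uint8, blue, green, red), "fx", "fy", "cx", "cy" (pixels), "xyz" and "rotation" of the camera in the world; the wrist camera has in their place "hand_eye" (4x4, takes a point from camera to tool coordinates, whose origin is the TCP and whose axes are the flange's). Camera axes: x right, y down, z forward; pixel columns grow to the right and rows downward; lengths in m; the calibration is good to about 2 mm. The wrist camera is an equidistant fisheye: a pixel r from the principal point sees the ray r / f radians off the axis. A picture is of the moment at which its call begins: read the wrist's pose just before it. There is no depth.
- ctrl.hand_in(): hands the job in; it is judged then, once.
The state is a dict: "time_s": time; "q": joint angles; "dq": joint speeds; "joint_efforts": joint torques, N m; "eef_pos": TCP position; "eef_rot": TCP orientation; "wrist_force": force on the tool from outside, world axes, zero at the start; "torque": the same for the moment, N m; "opening": opening from 0.0 (shut) to 1.0 (fully open); "grasp_force": force on a finger pad.
Only numpy, scipy, OpenCV 4.12 (cv2) and the standard library are available. Lean on these libraries where they do the work, as an engineer would, in place of code of your own. Each camera call takes 0.05 s, during which the arm holds its last target. There are 200 camera calls.

## Working session

There is one attempt and no reset: what is moved stays moved. The work goes in short steps, Python scripts to look and compute and a shell command to move; the robot and the scene stay as the last step left them, time stands still between calls to the robot, and variables do not carry over. Pictures are saved under pics/ and viewed, at most 10 in all, crops included, and the job is handed in when it is done.

```bash
mkdir -p pics; ls; python3 - <<'E'
from bench import ctrl,camera
import cv2,numpy as np
for n in ("scene","top"):
    c=camera(n);cv2.imwrite(f"pics/{n}0.png",c["color"]);print(n,c["fx"],c["fy"],c["cx"],c["cy"],c["xyz"],np.array(c["rotation"]).round(4).tolist())
o=ctrl.get_obs();print(o, ctrl.finger_overhang)
E
```

```text
pics
scene 435.5618827987376 435.5618827987376 281.5654704870491 215.11432107182685 [-0.05173373 -0.48790088  0.43923365] [-0.477, 0.7647, -0.3603, 0.2407]
top 492.57096571612885 492.57096571612885 279.9925742549229 212.20733720375304 [ 0.36749234 -0.04045196  1.07102294] [0.0715, -0.7007, 0.707, -0.0638]
{'time_s': 0.1, 'q': array([-1.37632720e+00,  1.81460297e-01,  1.60793442e+00, -8.75365162e-06,
        1.35378417e+00, -2.06323766e-01]), 'dq': array([-0.00039255, -0.0026741 , -0.00265783, -0.00108407, -0.00053888,
        0.00055171]), 'joint_efforts': array([ 4.62631069e-04, -4.45883274e+01, -3.52238917e+01, -4.25813914e-04,
        4.11133617e-03,  9.85803865e-06]), 'eef_pos': array([ 0.22423926, -0.52893854,  0.23846509]), 'eef_rot': array([-7.93123424e-04,  9.79987243e-01,  1.99058722e-01,  4.27657851e-07]), 'wrist_force': array([ 0.13284138, -0.52062353,  0.62967849]), 'torque': array([0.03108965, 0.01138965, 0.01594888]), 'grasp_force': 0.0, 'opening': 1.001723739445493} 0.008
```

View pics/scene0.png

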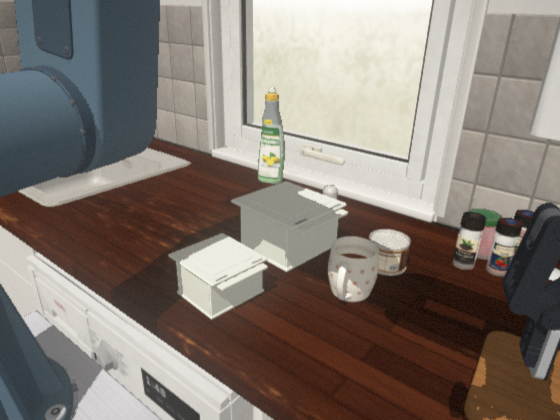

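View pics/top0.png

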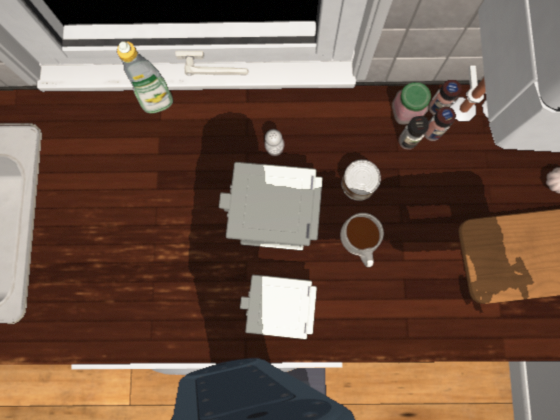

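The top image shows two white boxes. One is large, with its centre at (275,205) and a tab at (225,202). The other is small, with its centre at (281,307) and a tab at (245,303). The task means the larger one, at (275,205), and its mill (274,142), tin (361,180) and mug (362,235) are round it. I'll confirm this in a crop.

```bash
python3 - <<'E'
import cv2
i=cv2.imread("pics/top0.png")[145:265,205:335];cv2.imwrite("pics/crop.png",cv2.resize(i,None,fx=5,fy=5,interpolation=cv2.INTER_CUBIC))
E
```

```text
(no output)
```

View pics/crop.png

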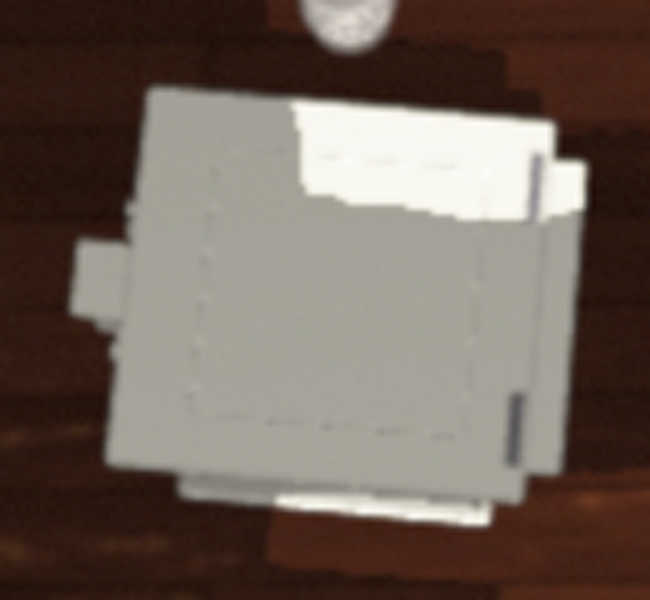

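Only the larger box fills this crop. The lid's front corners are at top-image (235,162.6) and (226.6,238), its rear corners at (316,169) and (309.6,245.4), and the front of the tab ledge spans (220.6,193) to (219.4,208). It has its tab on the robot's left, so it is the right one.

```bash
cat > h.py <<'E'
import numpy as np
from scipy.spatial.transform import Rotation as R
from bench import ctrl,camera
def back(c,uv,z):
    q=np.array(c["rotation"]);q=R.from_quat(q[[1,2,3,0]])
    d=q.apply([(uv[0]-c["cx"])/c["fx"],(uv[1]-c["cy"])/c["fy"],1]);p=np.array(c["xyz"]);return p+d*(z-p[2])/d[2]
def rot(o): return R.from_quat(np.array(o["eef_rot"])[[1,2,3,0]])
E
python3 - <<'E'
from h import *
c=camera("top")
for n,uv,z in [("FL far",(235,162.6),.098),("F near",(226.6,238),.098),("B far",(316,169),.098),("B near",(309.6,245.4),.098),("ledge",(220.6,193),.078),("ledge",(219.4,208),.078),("mill",(274,135),.09),("tin",(361,180),.058),("mug",(362,235),.089)]:
    print(n,back(c,uv,z).round(4))
P=[back(c,u,.098)[:2] for u in [(235,162.6),(226.6,238),(316,169),(309.6,245.4)]]
print([np.linalg.norm(P[a]-P[b]) for a,b in [(0,1),(2,3),(0,2),(1,3)]])
for a,b in [(0,2),(1,3)]: print(np.arctan2(*(P[b]-P[a])[::-1]))
for a,b in [(0,1),(2,3)]: print(np.arctan2(*(P[b]-P[a])[::-1]))
E
```

```text
FL far [0.6611 0.061  0.098 ]
F near [0.505  0.0763 0.098 ]
B far [ 0.6456 -0.105   0.098 ]
B near [ 0.4886 -0.0888  0.098 ]
ledge [0.602  0.0924 0.078 ]
ledge [0.5703 0.0944 0.078 ]
mill [ 0.7226 -0.0193  0.09  ]
tin [ 0.6318 -0.2023  0.058 ]
mug [ 0.5098 -0.1949  0.089 ]
[np.float64(0.15683397874680152), np.float64(0.15780631175833795), np.float64(0.16671102731444667), np.float64(0.16596818848793643)]
-1.6638394338168716
-1.6696671095986981
3.0439913081006544
3.039294136288706
```

```bash
cat >> h.py <<'E'
a=-1.667;u=np.array([np.cos(a),np.sin(a),0]);v=np.array([-u[1],u[0],0]);Z=np.array([0,0,1.])
E0=np.array([.5856,.0935,0]); F0=E0+.008*u   # ledge front, tab face (ground projection)
H0=E0+.186*u
def status(s=1):
    o=ctrl.get_obs();p=np.array(o["eef_pos"]);d=p-F0
    d0=(u-Z)/2**.5;T=np.c_[np.cross(s*v,d0),s*v,d0]
    rv=(R.from_matrix(T)*rot(o).inv()).as_rotvec()
    print("t",round(o["time_s"],2),"p",p.round(4),"box du,dv,z mm",(1e3*np.array([d@u,d@v,p[2]])).round(1),"rot err norm",(rv/(np.pi/2)).round(3),"F u,v,z",np.array([o["wrist_force"]@w for w in (u,v,Z)]).round(2),"q",np.array(o["q"]).round(2),"open",round(o["opening"],2))
E
python3 -c "
from h import *
status(1);status(-1);print(u,v,F0,H0)"
```

```text
t 0.15 p [ 0.2243 -0.529   0.2386] box du,dv,z mm [ 646.4 -299.9  238.6] rot err norm [-0.423  0.309  0.647] F u,v,z [ 0.39  0.48 -0.09] q [-1.38  0.18  1.61  0.    1.35 -0.21] open 1.0
t 0.15 p [ 0.2243 -0.529   0.2386] box du,dv,z mm [ 646.4 -299.9  238.6] rot err norm [-0.353 -0.48  -1.237] F u,v,z [ 0.39  0.48 -0.09] q [-1.38  0.18  1.61  0.    1.35 -0.21] open 1.0
[-0.09605535 -0.99537599  0.        ] [ 0.99537599 -0.09605535  0.        ] [0.58483156 0.08553699 0.        ] [ 0.56773371 -0.09163993  0.        ]
```

```bash
python3 -m pendant '[[0,0,0.28,0,0,0],[0,0,0.2,0,0,0],[0.13,0.27,0,-0.053,0.039,0.081],[0.13,0.27,0,-0.053,0.039,0.081],[0.13,0.27,0,-0.053,0.039,0.081],[0.13,0.27,0,-0.053,0.039,0.081],[0.13,0.27,0,-0.053,0.039,0.081],[0.13,0.27,0,-0.053,0.039,0.081],[0.13,0.27,0,-0.053,0.039,0.081],[0.13,0.27,0,-0.053,0.039,0.081]]' -1; python3 -c "
from h import *
status()"
```

```text
time_s: 1.4
eef_pos: [0.4331, -0.0952, 0.3357]
eef_rot: [0.26, 0.681, 0.623, -0.285]
wrist_force: [1.9, -0.6, 0.6]
opening: -0.0
grasp_force: 0.0
t 1.4 p [ 0.4331 -0.0952  0.3357] box du,dv,z mm [ 194.5 -133.7  335.7] rot err norm [ 0.004 -0.001 -0.005] F u,v,z [0.37 1.94 0.65] q [ 0.02 -0.06  1.86 -0.79  1.49  0.23] open -0.0
```

```bash
python3 -m pendant '[[0.137,0.25,0,0,0,0],[0.137,0.25,0,0,0,0],[0.137,0.25,0,0,0,0],[0.137,0.25,0,0,0,0],[0.137,0.25,0,0,0,0],[0.137,0.25,0,0,0,0],[0,0,-0.25,0,0,0],[0,0,-0.25,0,0,0],[0,0,-0.2,0,0,0],[0,0,-0.1,0,0,0]]'; python3 - <<'E'
from h import *
status()
c=camera("scene");import cv2
cv2.imwrite("pics/s1.png",c["color"])
c=camera("top");cv2.imwrite("pics/t1.png",c["color"])
a=cv2.imread("pics/s1.png")[90:300,150:420];b=cv2.imread("pics/t1.png")[100:310,120:340]
cv2.imwrite("pics/st1.png",cv2.resize(np.hstack([a,b]),None,fx=1.6,fy=1.6))
E
```

```text
time_s: 2.65
eef_pos: [0.5955, 0.2021, 0.172]
eef_rot: [0.257, 0.682, 0.622, -0.287]
wrist_force: [-0.3, 0.6, 0.0]
opening: 0.001
grasp_force: 0.0
t 2.65 p [0.5955 0.2021 0.172 ] box du,dv,z mm [-117.    -0.6  172. ] rot err norm [ 0.003 -0.004 -0.001] F u,v,z [-0.55 -0.36  0.04] q [ 0.44  0.71  1.21 -0.66  1.68  0.62] open 0.0
```

View pics/st1.png

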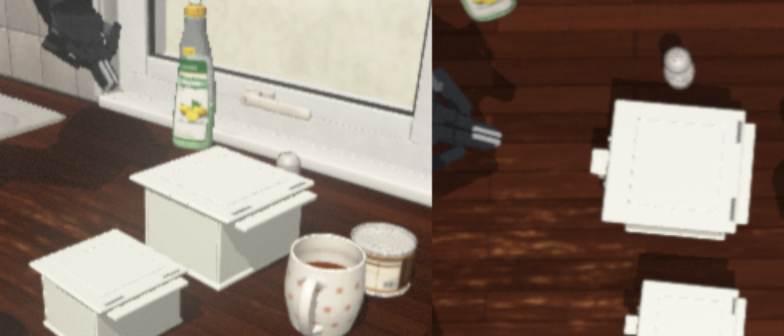

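The arm is clear of everything and lined up in front of the tab. Next I'll go down to pressing height and creep in.

```bash
python3 -m pendant '[[-0.0125,-0.128,-0.193,0,0,0],[-0.0125,-0.128,-0.193,0,0,0],[-0.0125,-0.128,-0.193,0,0,0],[0,0,0,0,0,0],[0,0,0,0,0,0],[-0.0014,-0.0149,0,0,0,0],[-0.0014,-0.0149,0,0,0,0],[-0.0014,-0.0149,0,0,0,0],[-0.0014,-0.0149,0,0,0,0],[0,0,0,0,0,0]]'; python3 - <<'E'
from h import *
status()
import cv2
c=camera("wrist");cv2.imwrite("pics/w1.png",c["color"])
E
```

```text
time_s: 4.0
eef_pos: [0.588, 0.1135, 0.0595]
eef_rot: [0.258, 0.683, 0.621, -0.285]
wrist_force: [-0.5, 0.0, 0.9]
opening: 0.001
grasp_force: 0.0
t 4.0 p [0.588  0.1135 0.0595] box du,dv,z mm [-28.2   0.5  59.5] rot err norm [ 0.002 -0.002 -0.001] F u,v,z [ 0.02 -0.48  0.86] q [ 0.33  0.76  1.39 -0.71  1.43  0.69] open 0.0
```

View pics/w1.png

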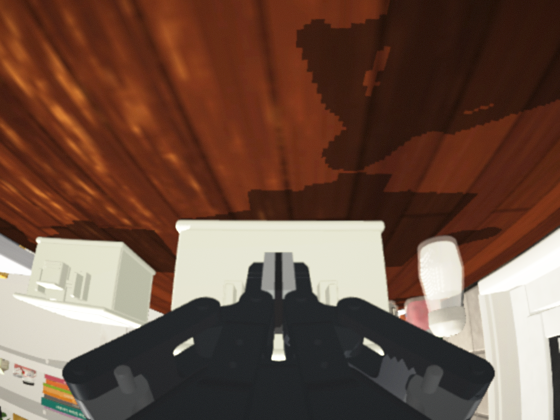

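The wrist view shows the fingers at column 278, midway between the catch noses at about 230 and 326. I'll lower 3.5 mm and feel for the tab.

```bash
python3 -m pendant '[[-0.001,-0.01,-0.018,0,0,0],[-0.001,-0.01,0,0,0,0],[-0.001,-0.01,0,0,0,0],[-0.001,-0.01,0,0,0,0],[-0.001,-0.01,0,0,0,0],[-0.001,-0.01,0,0,0,0],[-0.001,-0.01,0,0,0,0],[0,0,0,0,0,0],[0,0,0,0,0,0],[0,0,0,0,0,0]]'; python3 -c "
from h import *
status()"
```

```text
time_s: 5.3
eef_pos: [0.5868, 0.0999, 0.0559]
eef_rot: [0.258, 0.683, 0.622, -0.285]
wrist_force: [0.8, 0.4, 0.7]
opening: 0.001
grasp_force: 0.0
t 5.3 p [0.5868 0.0999 0.0559] box du,dv,z mm [-14.5   0.5  55.9] rot err norm [ 0.002 -0.001 -0.001] F u,v,z [-0.49  0.74  0.67] q [ 0.31  0.75  1.42 -0.72  1.41  0.69] open 0.0
```

```bash
python3 -m pendant '[[-0.001,-0.01,0,0,0,0],[-0.0005,-0.005,0,0,0,0],[-0.0005,-0.005,0,0,0,0],[0,0,0,0,0,0],[0,0,0,0,0,0],[0,0,0,0,0,0],[0,0,0,0,0,0],[0,0,0,0,0,0],[0,0,0,0,0,0],[0,0,0,0,0,0]]'; python3 -c "
from h import *
status()"
```

```text
time_s: 6.55
eef_pos: [0.5865, 0.0975, 0.0551]
eef_rot: [0.257, 0.683, 0.622, -0.283]
wrist_force: [0.5, 8.1, -2.4]
opening: 0.002
grasp_force: 3.9
t 6.55 p [0.5865 0.0975 0.0551] box du,dv,z mm [-12.1   0.5  55.1] rot err norm [ 0.    -0.001 -0.002] F u,v,z [-8.13 -0.25 -2.37] q [ 0.31  0.75  1.42 -0.72  1.4   0.69] open 0.0
```

```bash
python3 -m pendant '[[-0.0005,-0.005,0,0,0,0],[-0.0005,-0.005,0,0,0,0],[-0.0005,-0.005,0,0,0,0],[-0.0005,-0.005,0,0,0,0],[0,0,0,0,0,0],[0,0,0,0,0,0],[0,0,0,0,0,0],[0,0,0,0,0,0],[0,0,0,0,0,0],[0,0,0,0,0,0]]'; python3 -c "
from h import *
status()"
```

```text
time_s: 7.8
eef_pos: [0.5862, 0.0944, 0.0547]
eef_rot: [0.257, 0.683, 0.623, -0.283]
wrist_force: [0.5, 10.9, -3.7]
opening: -0.001
grasp_force: 5.7
t 7.8 p [0.5862 0.0944 0.0547] box du,dv,z mm [-8.9  0.5 54.7] rot err norm [-0.001 -0.001 -0.003] F u,v,z [-10.94  -0.6   -3.66] q [ 0.3   0.74  1.43 -0.72  1.39  0.69] open -0.0
```

```bash
python3 -m pendant '[[-0.0005,-0.005,0,0,0,0],[-0.0005,-0.005,0,0,0,0],[-0.00025,-0.0025,0,0,0,0],[0,0,0,0,0,0],[0,0,0,0,0,0],[0,0,0,0,0,0],[0,0,0,0,0,0],[0,0,0,0,0,0],[0,0,0,0,0,0],[0,0,0,0,0,0]]'; python3 -c "
from h import *
status()"
```

```text
time_s: 9.05
eef_pos: [0.586, 0.0923, 0.0546]
eef_rot: [0.257, 0.683, 0.623, -0.282]
wrist_force: [0.9, 12.6, -4.7]
opening: 0.0
grasp_force: 6.7
t 9.05 p [0.586  0.0923 0.0546] box du,dv,z mm [-6.9  0.5 54.6] rot err norm [-0.001 -0.    -0.003] F u,v,z [-12.59  -0.36  -4.67] q [ 0.3   0.74  1.43 -0.72  1.39  0.68] open 0.0
```

```bash
python3 -m pendant '[[-0.0002,-0.002,0,0,0,0],[0,0,0.005,0,0,0],[0,0,0.005,0,0,0],[0,0,0.005,0,0,0],[0,0,0.005,0,0,0],[0,0,0.005,0,0,0],[0,0,0,0,0,0],[0,0,0,0,0,0],[0,0,0,0,0,0],[0,0,0,0,0,0]]'; python3 -c "
from h import *
status()"
```

```text
time_s: 10.3
eef_pos: [0.5859, 0.0921, 0.0596]
eef_rot: [0.257, 0.683, 0.623, -0.282]
wrist_force: [0.3, 15.0, -3.8]
opening: -0.001
grasp_force: 7.1
t 10.3 p [0.5859 0.0921 0.0596] box du,dv,z mm [-6.7  0.5 59.6] rot err norm [-0.002 -0.    -0.003] F u,v,z [-14.97  -1.11  -3.78] q [ 0.3   0.73  1.43 -0.72  1.4   0.68] open -0.0
```

```bash
python3 -m pendant '[[0,0.0007,0.005,0,0,0],[0,0.0007,0.005,0,0,0],[0,0.0007,0.005,0,0,0],[0,0.0007,0.005,0,0,0],[0,0.0007,0.005,0,0,0],[0,0.0007,0.005,0,0,0],[0,0,0,0,0,0],[0,0,0,0,0,0],[0,0,0,0,0,0],[0,0,0,0,0,0]]'; python3 - <<'E'
from h import *
status()
import cv2
c=camera("scene");cv2.imwrite("pics/s2.png",cv2.resize(c["color"][130:330,130:400],None,fx=2.5,fy=2.5))
E
```

```text
time_s: 11.55
eef_pos: [0.586, 0.093, 0.0658]
eef_rot: [0.257, 0.683, 0.623, -0.282]
wrist_force: [0.6, 14.1, -4.1]
opening: -0.002
grasp_force: 7.2
t 11.55 p [0.586  0.093  0.0658] box du,dv,z mm [-7.6  0.5 65.8] rot err norm [-0.002 -0.    -0.003] F u,v,z [-14.11  -0.72  -4.12] q [ 0.3   0.72  1.43 -0.72  1.4   0.67] open -0.0
```

View pics/s2.png

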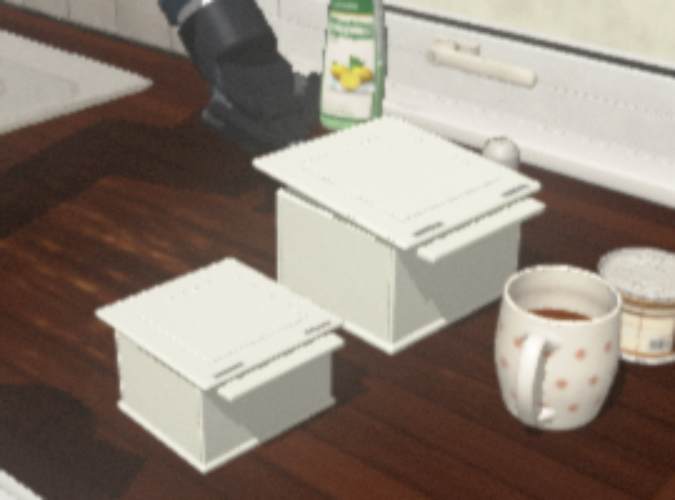

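The lid front has clearly risen: there is a gap under the lid edge at (270,175) in the crop. I'll keep lifting along the arc with the tab pressed.

```bash
python3 -m pendant '[[0,0.001,0.01,0,0,0],[0,0.001,0.01,0,0,0],[0,0.001,0.01,0,0,0],[0,0.001,0.01,0,0,0],[0,0.001,0.01,0,0,0],[0,0.001,0.01,0,0,0],[0,0.001,0.01,0,0,0],[0,0.001,0.01,0,0,0],[0,0.001,0.01,0,0,0],[0,0,0,0,0,0]]'; python3 -c "
from h import *
status()"
```

```text
time_s: 12.85
eef_pos: [0.5862, 0.0947, 0.0843]
eef_rot: [0.257, 0.683, 0.623, -0.282]
wrist_force: [1.3, 13.4, -0.2]
opening: 0.006
grasp_force: 6.9
t 12.85 p [0.5862 0.0947 0.0843] box du,dv,z mm [-9.3  0.5 84.3] rot err norm [-0.001  0.    -0.003] F u,v,z [-13.48   0.04  -0.23] q [ 0.3   0.7   1.43 -0.72  1.43  0.66] open 0.01
```

```bash
cat > plan.py <<'E'
from h import *
H=np.array([.175,.094])
def wp(th,half=.011):
    c,s=np.cos(th),np.sin(th)
    M=np.array([[c,s],[-s,c]])      # lid (x,z) -> world (u,z): -x->+z, +z->+u
    ph=min(th/2,np.pi/4); a=-np.pi/4-ph; d=np.array([np.cos(a),np.sin(a)]); n=np.array([-d[1],d[0]])
    dl=M.T@d; e=np.array([-.186,-.020]); t=.006/max(dl[0],.5)
    corner=H+M@e+d*t
    return corner-n*half-d*.008, ph
if __name__=="__main__":
    o=ctrl.get_obs();p=np.array(o["eef_pos"])-F0;cur=np.array([p@u,o["eef_pos"][2]]);ph0=0
    for th in [.1,.15,.2,.25,.3,.45,.6,.8,1,1.2,1.4,1.57,1.65,1.72]:
        w,ph=wp(th);dw=w-cur;g=dw[0]*u/.2;r=(ph-ph0)/(np.pi/2)*v
        print(th,(1e3*w).round(1),"d xyz",g[:2].round(3),(dw[1]/.2).round(3),"rot",r[:2].round(3));cur=w;ph0=ph
E
python3 plan.py
```

```text
0.1 [-20.2  85.2] d xyz [0.005 0.054] 0.005 rot [ 0.032 -0.003]
0.15 [-20.3  94.9] d xyz [0.    0.001] 0.048 rot [ 0.016 -0.002]
0.2 [-19.9 104.6] d xyz [-0.    -0.002] 0.048 rot [ 0.016 -0.002]
0.25 [-19.1 114.2] d xyz [-0.    -0.004] 0.048 rot [ 0.016 -0.002]
0.3 [-17.8 123.8] d xyz [-0.001 -0.007] 0.048 rot [ 0.016 -0.002]
0.45 [-11.  151.8] d xyz [-0.003 -0.034] 0.14 rot [ 0.048 -0.005]
0.6 [-1.000e-01  1.785e+02] d xyz [-0.005 -0.054] 0.133 rot [ 0.048 -0.005]
0.8 [ 20.3 210.8] d xyz [-0.01  -0.102] 0.162 rot [ 0.063 -0.006]
1 [ 46.6 238.3] d xyz [-0.013 -0.131] 0.138 rot [ 0.063 -0.006]
1.2 [ 77.8 259.9] d xyz [-0.015 -0.155] 0.108 rot [ 0.063 -0.006]
1.4 [112.5 274.9] d xyz [-0.017 -0.173] 0.075 rot [ 0.063 -0.006]
1.57 [143.9 282. ] d xyz [-0.015 -0.156] 0.035 rot [ 0.054 -0.005]
1.65 [158.8 283. ] d xyz [-0.007 -0.074] 0.005 rot [ 0. -0.]
1.72 [171.9 282.8] d xyz [-0.006 -0.065] -0.001 rot [ 0. -0.]
```

```bash
python3 -m pendant '[[0,0,0.01,0,0,0],[0,0,0.01,0,0,0],[0,0,0.01,0,0,0],[0,0,0.01,0,0,0],[0,0,0.01,0,0,0],[0.001,0.01,0.02,0.016,-0.0015,0],[0.001,0.01,0.02,0.016,-0.0015,0],[0.001,0.01,0.02,0.016,-0.0015,0],[0.001,0.01,0.02,0.016,-0.0015,0],[0.001,0.01,0.02,0.016,-0.0015,0]]'; python3 - <<'E'
from h import *
status()
import cv2
c=camera("scene");cv2.imwrite("pics/s3.png",cv2.resize(c["color"][110:310,130:400],None,fx=2.5,fy=2.5))
E
```

```text
time_s: 14.1
eef_pos: [0.5868, 0.1025, 0.115]
eef_rot: [0.218, 0.699, 0.637, -0.24]
wrist_force: [-0.0, -0.3, 0.1]
opening: 0.002
grasp_force: 0.0
t 14.1 p [0.5868 0.1025 0.115 ] box du,dv,z mm [-17.1   0.3 115. ] rot err norm [-0.079  0.007 -0.002] F u,v,z [ 0.34 -0.01  0.05] q [ 0.27  0.6   1.46 -0.62  1.4   0.58] open 0.0
```

View pics/s3.png

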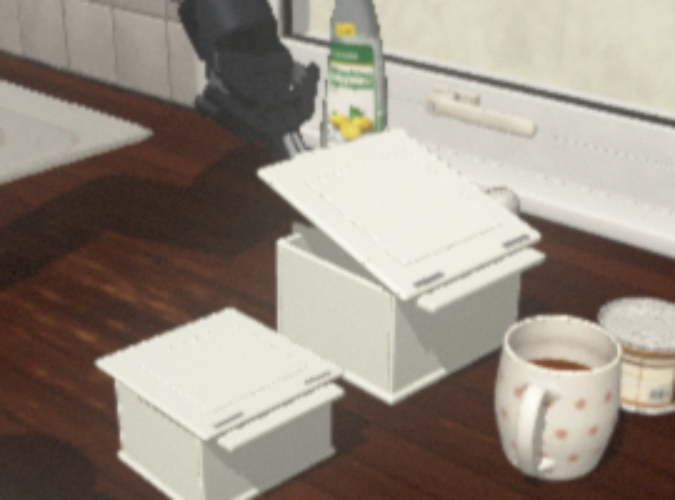

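```bash
cat >> h.py <<'E'
def lidproj(c,th,x=-.164,z=.004,y=-.078,Hdu=.178):
    w=np.array([np.cos(th)*x+np.sin(th)*z,-np.sin(th)*x+np.cos(th)*z])
    P=F0+(Hdu+w[0])*u+y*v+(.094+w[1])*Z
    q=np.array(c["rotation"]);d=R.from_quat(q[[1,2,3,0]]).inv().apply(P-np.array(c["xyz"]))
    return np.array([c["cx"]+c["fx"]*d[0]/d[2],c["cy"]+c["fy"]*d[1]/d[2]])
E
python3 -c "
from h import *
c=camera('scene')
for t in [0,.2,.25,.3,.35]: print(t,lidproj(c,t).round(1),lidproj(c,t,y=.078).round(1))"
```

```text
0 [229.5 198.4] [284.3 179.5]
0.2 [230.4 183.6] [286.  165.9]
0.25 [230.9 180. ] [286.8 162.7]
0.3 [231.6 176.5] [287.7 159.4]
0.35 [232.5 173. ] [288.8 156.3]
```

The lid corner at scene (234,179) matches about 0.26 rad, so the lid is off its catch and the finger is under the ledge. I'll continue along the arc.

```bash
python3 -m pendant '[[0,0,0.044,0.016,-0.0015,0],[-0.0015,-0.017,0.07,0.024,-0.0025,0],[-0.0015,-0.017,0.07,0.024,-0.0025,0],[-0.0025,-0.027,0.067,0.024,-0.0025,0],[-0.0025,-0.027,0.067,0.024,-0.0025,0],[-0.0033,-0.034,0.054,0.021,-0.002,0],[-0.0033,-0.034,0.054,0.021,-0.002,0],[-0.0033,-0.034,0.054,0.021,-0.002,0],[0,0,0,0,0,0],[0,0,0,0,0,0]]'; python3 - <<'E'
from h import *
status()
import cv2
c=camera("scene");cv2.imwrite("pics/s4.png",cv2.resize(c["color"][90:290,130:400],None,fx=2.5,fy=2.5))
for t in [.5,.6,.7,.8,.9]: print(t,((lidproj(c,t)-[130,90])*2.5).round(1),((lidproj(c,t,y=.078)-[130,90])*2.5).round(1))
E
```

```text
time_s: 15.45
eef_pos: [0.5829, 0.0633, 0.2107]
eef_rot: [0.129, 0.726, 0.661, -0.143]
wrist_force: [-0.2, -0.4, -0.3]
opening: 0.001
grasp_force: 0.0
t 15.45 p [0.5829 0.0633 0.2107] box du,dv,z mm [2.230e+01 2.000e-01 2.107e+02] rot err norm [-0.252  0.024 -0.001] F u,v,z [ 0.38 -0.16 -0.27] q [ 0.1   0.33  1.53 -0.39  1.38  0.29] open 0.0
0.5 [264.8 183.2] [407.1 143.3]
0.6 [272.3 168.3] [415.5 129.5]
0.7 [281.3 154.6] [425.4 116.9]
0.8 [291.7 142.3] [436.6 105.5]
0.9 [303.5 131.6] [449.1  95.6]
```

View pics/s4.png

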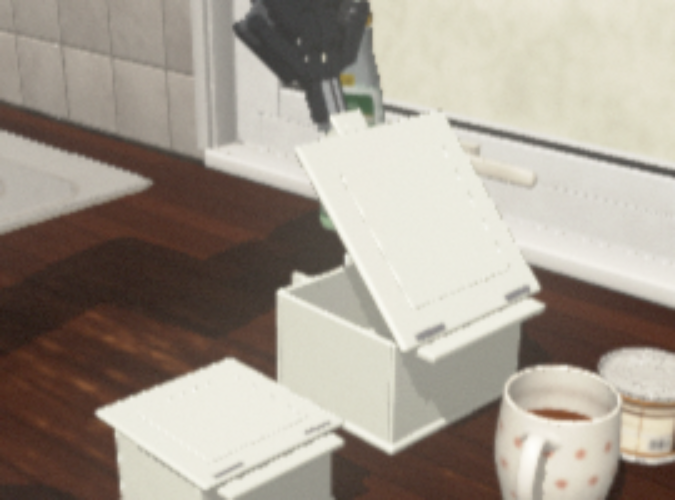

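The lid is at about 0.8 rad: its front corner in the crop is at (297,148) and the finger is on the ledge at (350,120). I'll continue to upright.

```bash
python3 -m pendant '[[-0.006,-0.06,0.069,0.032,-0.003,0],[-0.0065,-0.065,0.069,0.032,-0.003,0],[-0.0075,-0.078,0.054,0.032,-0.003,0],[-0.0075,-0.078,0.054,0.032,-0.003,0],[-0.0085,-0.087,0.038,0.032,-0.003,0],[-0.0085,-0.087,0.038,0.032,-0.003,0],[-0.007,-0.07,0.018,0.027,-0.0025,0],[-0.007,-0.07,0.018,0.027,-0.0025,0],[0,0,0,0,0,0],[0,0,0,0,0,0]]'; python3 - <<'E'
from h import *
status()
import cv2
c=camera("scene");cv2.imwrite("pics/s5.png",cv2.resize(c["color"][60:290,130:400],None,fx=2.5,fy=2.5))
for t in [1.2,1.3,1.4,1.5,1.6,1.7]: print(t,((lidproj(c,t)-[130,60])*2.5).round(1),((lidproj(c,t,y=.078)-[130,60])*2.5).round(1))
E
```

```text
time_s: 16.75
eef_pos: [0.5712, -0.0549, 0.2818]
eef_rot: [-0.001, 0.739, 0.673, -0.0]
wrist_force: [0.8, 0.1, -0.8]
opening: -0.0
grasp_force: 0.0
t 16.75 p [ 0.5712 -0.0549  0.2818] box du,dv,z mm [ 1.410e+02 -1.000e-01  2.818e+02] rot err norm [-0.498  0.046 -0.001] F u,v,z [-0.14  0.77 -0.77] q [-0.3   0.15  1.56  0.    1.44 -0.21] open -0.0
1.2 [346.8 186.2] [493.6 151.1]
1.3 [363.6 183.8] [510.4 148.5]
1.4 [381.3 183.9] [527.9 148.1]
1.5 [399.8 186.5] [546.  149.9]
1.6 [418.9 191.9] [564.5 154.1]
1.7 [438.3 199.9] [583.1 160.6]
```

View pics/s5.png

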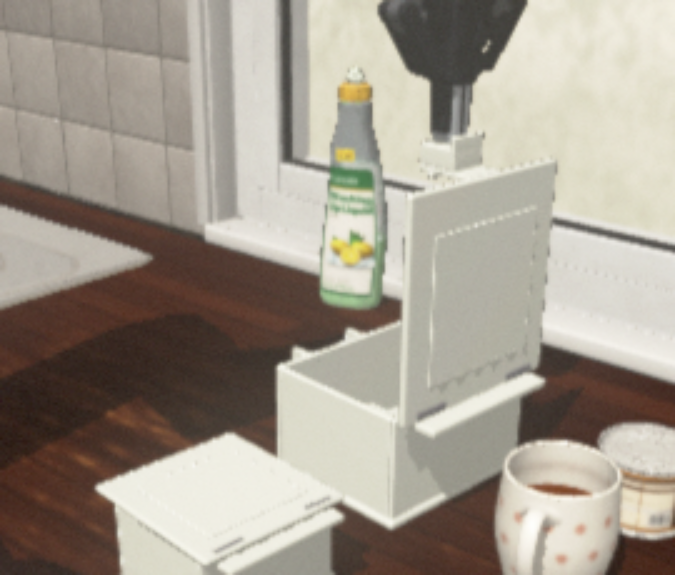

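The lid is about upright: its corner at (405,190) corresponds to roughly 1.53 rad. I'll push it gently past upright.

```bash
python3 -m pendant '[[-0.0014,-0.015,0.003,0,0,0],[-0.0014,-0.015,0.002,0,0,0],[-0.0014,-0.015,0,0,0,0],[-0.0014,-0.015,0,0,0,0],[-0.0014,-0.015,0,0,0,0],[-0.0014,-0.015,0,0,0,0],[-0.0014,-0.015,0,0,0,0],[-0.0014,-0.015,0,0,0,0],[-0.0014,-0.015,0,0,0,0],[0,0,0,0,0,0]]'; python3 -c "
from h import *
status()"
```

```text
time_s: 18.05
eef_pos: [0.5688, -0.0829, 0.2835]
eef_rot: [-0.0, 0.74, 0.673, 0.0]
wrist_force: [-1.3, 0.3, 0.9]
opening: 0.002
grasp_force: 0.6
t 18.05 p [ 0.5688 -0.0829  0.2835] box du,dv,z mm [169.2   0.3 283.5] rot err norm [-0.498  0.047 -0.001] F u,v,z [-0.2  -1.33  0.93] q [-0.35  0.15  1.56  0.    1.44 -0.26] open 0.0
```

```bash
python3 -m pendant '[[0.0014,0.015,0,0,0,0],[0.0014,0.015,0.01,0,0,0],[0,0.02,0.06,0,0,0],[0,0.02,0.15,0,0,0],[0,0.1,0.2,0,0,0],[0,0.25,0.1,0,0,0],[0,0.25,0,0,0,0],[0,0.25,0,0,0,0],[0,0,0,0,0,0],[0,0,0,0,0,0]]'; python3 - <<'E'
from h import *
status()
import cv2
c=camera("scene");a=c["color"][60:290,130:440]
for t in [1.5,1.6,1.65,1.7,1.75]: print(t,((lidproj(c,t)-[130,60])*1.6).round(1),((lidproj(c,t,y=.078)-[130,60])*1.6).round(1))
b=camera("top")["color"][100:330,200:390]
cv2.imwrite("pics/s6.png",cv2.resize(np.hstack([a,b]),None,fx=1.6,fy=1.6))
E
```

```text
time_s: 19.3
eef_pos: [0.5694, 0.1017, 0.388]
eef_rot: [-0.0, 0.739, 0.674, 0.0]
wrist_force: [0.5, -1.2, 0.3]
opening: 0.004
grasp_force: 0.0
t 19.3 p [0.5694 0.1017 0.388 ] box du,dv,z mm [-14.6 -16.9 388. ] rot err norm [-0.498  0.047 -0.002] F u,v,z [1.1  0.63 0.26] q [-0.03  0.11  1.39  0.    1.64  0.06] open 0.0
1.5 [255.9 119.4] [349.4  95.9]
1.6 [268.1 122.8] [361.3  98.6]
1.65 [274.3 125.1] [367.2 100.5]
1.7 [280.5 127.9] [373.2 102.8]
1.75 [286.8 131.2] [379.1 105.4]
```

View pics/s6.png

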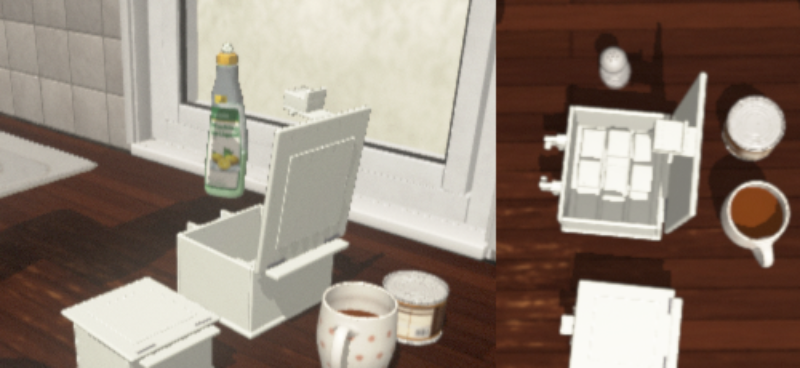

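The lid stands free: its corner at (277,128) in the scene crop matches about 1.67 rad. The mill, tin and mug are where they were.

```bash
python3 -c "
from bench import ctrl
print(ctrl.hand_in())"
```

```text
the job is handed in; nothing more can be done
None
```

The box is open and handed in: I pressed the tab with up to about 15 N (as read after each move), lifted the lid off its catch, and left it standing at about 1.67 rad, with the mill, mug and tin undisturbed, in about 19 s of robot time.

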